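Feed the green-tagged brass rod to the stop of the cutting jig

TASK

Take the brass rod with the green tag from the wooden rest, lay it in the open loading end of the jig's V-groove, well back from the blue saw guide, and let go of it. Then push it gently along the groove, under the saw guide, until its end rests against the stop, without shifting the stop from its setting, and leave it there. The red-tagged rod is a reject: leave it in the rest.

Things in the scene. Friction and masses are not known exactly. Their poses are not given: they have to be found in the camera images.
- green_rod_center (a point): Centre (on the axis, half-way along) of the loose brass rod with a green band: 16 mm diameter, 120 mm long, about 0.2 kg. Its x axis runs along the rod; both ends are alike; it may be rolled about that axis. The band, 30 mm wide round the middle, may be gripped. It starts level in either place of the rest, its axis 36 mm above the table.
- green_rod: The same rod; origin and axes as point green_rod_center.
- red_rod_center (a point): Centre of the like brass rod with a red band (reject), in the other place of the rest, parallel to the green one and 90 mm from it. It stays there.
- rest: Fixed wooden rod rest, 110 (x) by 160 mm (y), board 8 mm thick; origin at the centre of its underside. The rods lie along its x at y = +45 and -45 mm, each in two V-notched supports (12 mm thick, at x = +42 and -42 mm, up to 38 mm high). Between the supports 72 mm of the rod is clear, with 28 mm free height under its axis.
- jig: Fixed aluminium cutting jig, 290 mm long (x), 70 mm wide (y), z up; origin at table height on the groove's line. The 90-degree V-groove runs along x at y = 0, the stop at its +x end; it is 18.6 mm wide at the top. Its block is 48 mm wide, top 43 mm high. Groove from x = -140 to -92 mm, then an open finger window (10 mm base plate only), then groove from -38 to +145 mm.
- groove_load (a point): Loading point: where the centre of a rod belongs when laid in the groove across the window; 45 mm above the table (the axis height of a rod in the groove, 2 mm above the block's top), 65 mm behind the jig's origin. x axis along the groove towards the stop. A rod laid here has its front end 35 mm short of the saw guide.
- saw_guide (a point): Centre of the roof of the blue saw guide, an arch over the groove 105 mm ahead of the loading point and 20 mm long along the groove. Passage under it: 30 mm wide, up to 60 mm above the table. Its top is 68 mm high (screws 72 mm), 46 mm across the groove.
- stop_face (a point): Centre of the stop's round steel face (14 mm) on the groove's line, 45 mm above the table; x axis along the groove, away from the rod. A rod that is home has its centre 60 mm behind it. The stop is held by friction only: a push over about 14 N makes it slip; sliding the rod takes 1 to 3 N. It is set 80 to 105 mm beyond the jig's origin. Carriage and brass thumbscrew behind it, 80 mm high.
Mind the look-alikes: they are no part of the job. Leave any pink or purple look-alike of the green_rod alone.

How it is judged:
By the outcome, as a careful person would: the job done as asked, in the order asked, and still so for the second after the job is handed in, with the robot touching nothing.
It also fails if it takes over 54 s, if anything falls off the work surface, if the arm or the gripper's body presses on something with over 40 N, if the wrist force passes 120 N, or if a joint passes its speed limit or range.

ROBOT

A 6-joint arm with a two-finger parallel gripper is mounted at the origin on the work surface. World frame = base frame: x ahead of the robot, y to its left, z up, the work surface at z = 0. Lengths are in m, angles in rad, forces in N, time in s.
With the tool pointing down it reaches from about 0.3 to 0.75 m from the base axis. Payload 8.5 kg.
Tool frame: the origin (TCP) lies at the very end of the fingers, on their centre line; the grasp point (between the pads) lies 19 mm behind it (robot.grip_point_offset is the distance from the TCP to the grasp point, in m); z points along the fingers, y is the line along which they close (so a half turn about z gives the same grasp; the last joint's range is limited). The gripper opens to 88 mm and grips with 3 to 60 N. Pads are 18 mm wide; open, the fingers measure 123 mm over their backs; the gripper's body (75 mm by 187 mm) begins 45 mm behind the grasp point.
Start: joints at [1.021, 0.381, 1.297, -0, 1.464, -0.215], TCP at [0.181, 0.519, 0.239] pointing down, gripper open.
Joint ranges: [-3.11, 3.11], [-0.89, 2.33], [0.22, 2.48], [-1.42, 4.56], [0.17, 2.85], [-2.88, 2.88]. Speed limits (rad/s): [2.39, 2.39, 3.14, 3.14, 3.14, 3.14].

INTERFACE

Orientations are given as a 3x3 rotation matrix whose columns are the frame's x, y, z axes.
In Python, from bench import robot, kin, capture gives the robot as it stands. Calls block until the motion is done:
- robot.move_to(position, orientation): joint-space move of the TCP to a pose.
- robot.movel(position, rot=None, feed=0.15, until_force=None): straight line of the TCP; rot=None keeps the orientation; feed is the mean speed in m/s. With until_force (N) it stops when the force on the tool has changed by that much, and returns True; else False.
- robot.move_joints(angles): joint-space move.
- robot.move_gripper(opening): finger opening in m; the grip force is fixed at half the most; returns when the fingers have stopped.
- robot.hold(seconds).
- kin.solve_ik(position, orientation): joint angles nearest the present ones, or None.
- robot.read_state(): the state.
- capture(name): name is "scene" or "top"; returns a dict with "pixels" (400x640x3 uint8, red, green, blue), "z_map" (400x640 float32, m along the optical axis (not along the pixel's ray), 0 where there is no reading), "fx", "fy", "cx", "cy" (pixels), "cam_to_world" (4x4, takes a point from camera to world coordinates). Camera axes: x right, y down, z forward; pixel columns grow to the right and rows downward; lengths in m; the calibration is good to about 2 mm. A picture is of the moment at which its call begins.
A pose or a line that the arm cannot do raises robot.MotionError and nothing moves.
- robot.sign_off(): hands the job in; it is judged then, once.
The state is a dict: "clock": time; "joint_positions": joint angles; "qd": joint speeds; "joint_efforts": joint torques, N m; "eef_pos": TCP position; "tcp_rot": TCP orientation; "contact_force": force on the tool from outside, world axes, zero at the start; "ft_torque": the same for the moment, N m; "width": finger opening in m; "grip_force": force on a finger pad.
Only numpy, scipy, OpenCV 4.12 (cv2) and the standard library are available. Lean on these libraries where they do the work, as an engineer would, in place of code of your own. Each camera call takes 0.05 s, during which the arm holds its last target. There are 200 camera calls.

## Working session

There is one attempt and no reset: what is moved stays moved. The work goes in short steps, each a Python script; the robot and the scene stay as the last script left them, time stands still between calls to the robot, and variables do not carry over. Pictures are saved under pics/ and viewed, at most 10 in all, crops included, and the job is handed in when it is done.

```bash
ls; mkdir -p pics; cat > h.py <<'E'
import numpy as np, cv2
from bench import robot, kin, capture
def snap(name,tag):
    c=capture(name); cv2.imwrite(f'pics/{tag}.png',c['pixels'][:,:,::-1]); np.savez(f'pics/{tag}.npz',**{k:np.asarray(v) for k,v in c.items()}); return c
def ld(tag): return dict(np.load(f'pics/{tag}.npz'))
def cloud(c):
    h,w=c['z_map'].shape; u,v=np.meshgrid(np.arange(w),np.arange(h)); z=c['z_map']
    P=np.stack([(u-c['cx'])/c['fx']*z,(v-c['cy'])/c['fy']*z,z],-1)
    M=c['cam_to_world']; return P@M[:3,:3].T+M[:3,3]
E
python3 - <<'E'
from h import *
for n in ('top','scene'):
    c=snap(n,n+'0'); print(n,c['fx'],c['cam_to_world'].round(3).tolist(),(c['z_map']==0).mean())
E
```

```text
pics
top 497.6818083129142 [[-0.088, -0.97, 0.227, 0.212], [-0.996, 0.085, -0.02, -0.11], [0.0, -0.228, -0.974, 1.242], [0.0, 0.0, 0.0, 1.0]] 0.00394921875
scene 382.8012897110954 [[0.293, 0.716, -0.634, 1.145], [0.956, -0.225, 0.188, -0.308], [-0.008, -0.661, -0.75, 0.877], [0.0, 0.0, 0.0, 1.0]] 0.00385546875
```

View pics/top0.png

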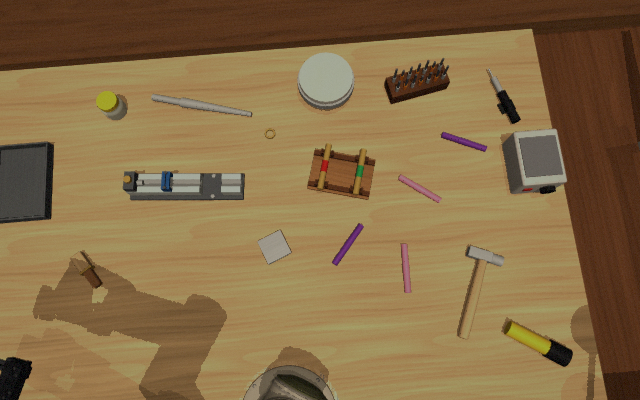

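View pics/scene0.png

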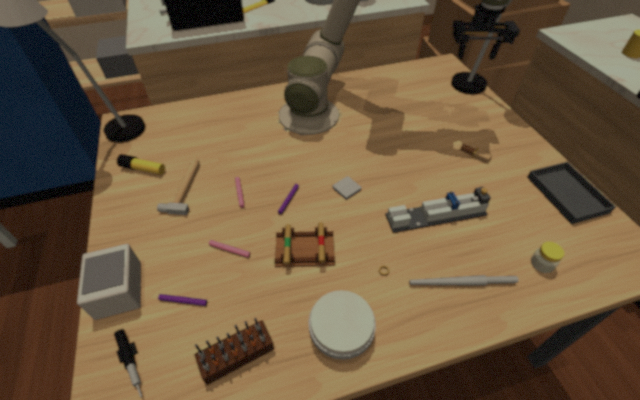

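Top view: green band at about (360,171), red at (325,166), the jig spans u 125–245 at v≈186, with the guide at (167,181) and the stop at (130,181). Next, enlarged crops.

```bash
python3 - <<'E'
from h import *
c=ld('top0');im=c['pixels'][:,:,::-1]
a=cv2.resize(im[155:210,115:255],None,fx=5.7,fy=5.7,interpolation=cv2.INTER_CUBIC)
b=cv2.resize(im[140:205,300:385],None,fx=4,fy=4,interpolation=cv2.INTER_CUBIC)
o=np.zeros((580,800,3),np.uint8);o[:a.shape[0],:a.shape[1]]=a[:,:800];o[318:318+b.shape[0],:b.shape[1]]=b
s=ld('scene0');d=cv2.resize(s['pixels'][185:235,380:495,::-1],None,fx=3.9,fy=3.9,interpolation=cv2.INTER_CUBIC)
o[318:318+d.shape[0],345:345+d.shape[1]]=d
cv2.imwrite('pics/crop1.png',o)
P=cloud(c);hsv=cv2.cvtColor(c['pixels'],cv2.COLOR_RGB2HSV)
def fit(m,n):
    v,u=np.nonzero(m);Q=P[m];print(n,m.sum(),'px',u.mean(),v.mean(),'xyz',np.median(Q,0).round(4),'max z',Q[:,2].max().round(4));return Q
R=np.zeros(hsv.shape[:2],bool)
r=R.copy();r[140:205,300:385]=1
fit(r&(abs(hsv[...,0].astype(int)-65)<20)&(hsv[...,1]>120),'green')
fit(r&((hsv[...,0]<5)|(hsv[...,0]>174))&(hsv[...,1]>170)&(hsv[...,2]>100),'red')
j=R.copy();j[160:215,115:255]=1
fit(j&(abs(hsv[...,0].astype(int)-110)<12)&(hsv[...,1]>120),'blue')
# table plane check and tall points in jig region
print('table z',np.median(P[220:235,180:250,2]))
Z=P[...,2]
m=j&(Z>.037)&(Z<.047); Q=fit(m,'blocktop')
(cx,cy),(w,h),an=cv2.minAreaRect((Q[:,:2]*1000).astype(np.float32));print(cx,cy,w,h,an)
m=j&(Z>.006); m=cv2.morphologyEx(m.astype(np.uint8),cv2.MORPH_OPEN,np.ones((3,3)))>0;Q=fit(m,'jigall')
print(cv2.minAreaRect((Q[:,:2]*1000).astype(np.float32)))
m=r&(Z>.036)&(Z<.06);n,l=cv2.connectedComponents(m.astype(np.uint8))
for i in range(1,n):
    if (l==i).sum()>15:
        Q=fit(l==i,'rod');print(cv2.minAreaRect((Q[:,:2]*1000).astype(np.float32)))
E
```

```text
green 70 px 359.4142857142857 170.47142857142856 xyz [ 0.5647 -0.222   0.0421] max z 0.0508
red 65 px 324.16923076923075 165.52307692307693 xyz [ 0.5857 -0.1351  0.041 ] max z 0.0472
blue 147 px 166.0748299319728 181.08163265306123 xyz [0.573  0.2545 0.066 ] max z 0.0722
table z -0.0010274243672705463
blocktop 1130 px 184.21769911504424 182.8991150442478 xyz [0.5713 0.2245 0.0412] max z 0.047
573.074951171875 218.9722900390625 283.7182922363281 50.51451110839844 85.00067138671875
jigall 2928 px 182.19262295081967 184.9665300546448 xyz [0.5675 0.2267 0.0386] max z 1.2424
((471.3353576660156, 79.59178161621094), (609.87841796875, 201.49449157714844), 54.522518157958984)
rod 281 px 324.06761565836297 165.5729537366548 xyz [ 0.587  -0.1346  0.0409] max z 0.0476
((586.56689453125, -136.0396728515625), (21.032094955444336, 121.55369567871094), 72.4126968383789)
rod 280 px 359.27142857142854 170.775 xyz [ 0.5644 -0.2215  0.0416] max z 0.0508
((564.6990966796875, -221.11163330078125), (17.352920532226562, 120.18814086914062), 74.45975494384766)
```

View pics/crop1.png

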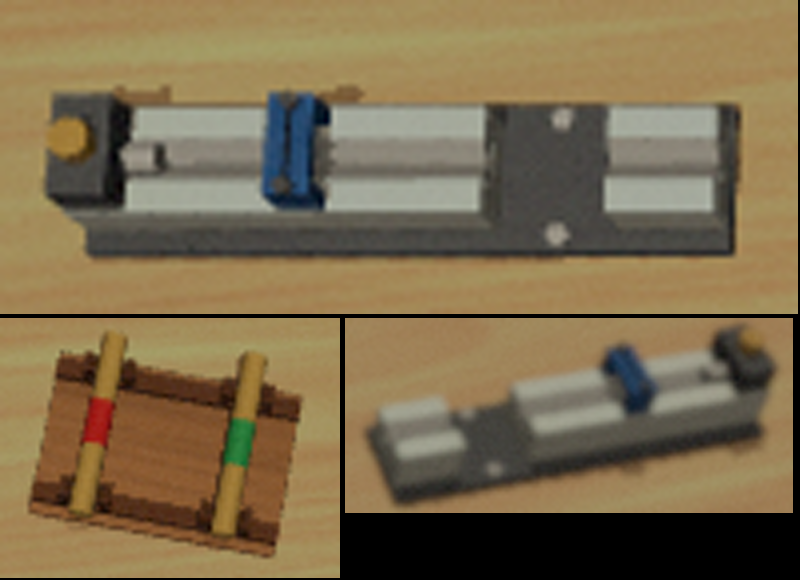

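The crop shows the jig with its stop on the left: the pin tip is at crop (163,157), or px (143.6,182.5). The guide spans u≈265–325, the block edges are at v≈105/212, and the window spans u≈487–606. The green rod lies in the right-hand place of the rest. Now I'll fit precisely by intersecting rays with planes at known heights.

```bash
python3 - <<'E'
from h import *
c=ld('top0');P=cloud(c);M=c['cam_to_world'];px=c['pixels'].astype(int);Z=P[...,2]
def ray(u,v,z):
    u,v=np.broadcast_arrays(np.asarray(u,float),v)
    d=np.stack([(u-c['cx'])/c['fx'],(v-c['cy'])/c['fy'],np.ones(u.shape)],-1)@M[:3,:3].T
    return M[:3,3]+d*((z-M[2,3])/d[...,2])[...,None]
hsv=cv2.cvtColor(c['pixels'],cv2.COLOR_RGB2HSV)
# block top edges: bright low-sat pixels
w=(hsv[...,1]<45)&(hsv[...,2]>150)
mids=[];ed=[]
for u in list(range(141,160))+list(range(175,199))+list(range(223,239)):
    v=np.nonzero(w[165:200,u])[0]+165
    if len(v)>6: mids.append((u,(v.min()+v.max())/2)); ed.append(v.max()-v.min()+1)
mids=np.array(mids);A=ray(mids[:,0],mids[:,1],.043)[:,:2]
print(len(mids),'rows',np.median(ed))
vx,vy,x0,y0=cv2.fitLine(A.astype(np.float32),cv2.DIST_HUBER,0,.001,.001).ravel()
d=np.array([vx,vy]);d*=np.sign(d[1]);p0=np.array([x0,y0]);print('jig dir',d,'deg',np.degrees(np.arctan2(*d[::-1])))
def along(u,v,z): return (ray(u,v,z)[...,:2]-p0)@d
f=lambda U:115+U/5.7
g=lambda V:155+V/5.7
for n,U,V,z,xj in [('rear',718,160,.043,-140),('win rear',606,120,.043,-92),('win rear',606,195,.043,-92),('win fr',486,120,.043,-38),('win fr',485,195,.043,-38)]:
    print(n,'-> origin offset',along(f(U),g(V),z)*1000-xj)
gm=np.zeros(w.shape,bool);gm[160:215,115:255]=1
gm&=(abs(hsv[...,0].astype(int)-110)<12)&(hsv[...,1]>120)&(Z>.063)
print('guide centre off',(P[gm][:,:2].mean(0)-p0)@d*1000-40, 'stop face rel p0',along(f(163),g(157),.047)*1000)
# base plate ends z=.010
print('plate',along(f(736),g(250),.01)*1000+145,along(f(86),g(250),.01)*1000-145)
r=np.zeros(w.shape,bool);r[140:205,300:385]=1
m=(r&(Z>.0365)&(Z<.06)).astype(np.uint8);n,l=cv2.connectedComponents(m)
out=[]
for i in range(1,n):
    if (l==i).sum()>100:
        v,u=np.nonzero(l==i);Q=ray(u,v,.040)[:,:2]
        e=cv2.fitLine(Q.astype(np.float32),cv2.DIST_HUBER,0,.001,.001).ravel();t=(Q-e[2:])@e[:2]
        cen=e[2:]+e[:2]*(t.max()+t.min())/2;print('rod',e[:2],cen,'len',np.ptp(t));out.append((e[:2],cen))
dd=out[0][1]-out[1][1];print('sep',np.linalg.norm(dd),'dot',dd@out[0][0])
for nm,h in (('green',abs(hsv[...,0].astype(int)-65)<20),('red',((hsv[...,0]<5)|(hsv[...,0]>174))&(hsv[...,1]>170)&(hsv[...,2]>100))):
    v,u=np.nonzero(r&h&(hsv[...,1]>120));print(nm,ray(u,v,.042)[:,:2].mean(0))
print('p0',p0)
E
```

```text
59 rows 18.0
jig dir [0.08769839 0.9961471 ] deg 84.96879
rear -> origin offset -2.06416693285189
win rear -> origin offset -0.12194246182512813
win rear -> origin offset -1.7767054454688918
win fr -> origin offset -1.3862914279902725
win fr -> origin offset -2.9327238671422293
guide centre off -1.0464110586404018 stop face rel p0 99.60458458220572
plate -0.8160862015658097 -0.4664707458208568
rod [ 0.9603466 -0.278809 ] [ 0.58667751 -0.13477608] len 0.12177225410270379
rod [ 0.9631802  -0.26885667] [ 0.56494136 -0.22178965] len 0.12219865820075068
sep 0.08968735147834474 dot -0.003385931795432593
green [ 0.5653813  -0.22212647]
red [ 0.58610027 -0.13497863]
p0 [0.57231855 0.21732268]
```

Everything agrees: rod length 122 mm, separation 89.7 mm, jig features within about 1 mm. The jig origin is ≈(0.572,0.216), yaw 85°, and the stop is at ≈+101 mm. Now the grasp.

```bash
cat >> h.py <<'E'
GO=robot.grip_point_offset
d=np.array([.0877,.99615]); O=np.array([.5722,.2161]); YJ=np.arctan2(d[1],d[0])
def Rz(y): c,s=np.cos(y),np.sin(y); return np.array([[c,s,0],[s,-c,0],[0,0,-1.]])
def J(x,z,y=0): p=O+d*x+np.array([-d[1],d[0]])*y; return np.array([p[0],p[1],z])
def pick(p,y):  # yaw option whose wrist is nearest mid-range
    best=[(abs(kin.solve_ik(p,Rz(a))[5]),a) for a in (y,y+np.pi) if kin.solve_ik(p,Rz(a)) is not None]
    print('j6',best); return min(best)[1]
E
python3 - <<'E'
from h import *
g=np.array([.5652,-.222]); y=pick([*g,.15],np.arctan2(-.2738,.9618))
print('place',pick(J(-.065,.15),YJ))
robot.move_gripper(.05)
robot.move_to([*g,.12],Rz(y))
robot.movel([*g,.036-GO+.001],feed=.1,until_force=15)
s=robot.read_state();print(s['eef_pos'],s['contact_force'],s['clock'])
robot.move_gripper(0.0)
s=robot.read_state();print(s['width'],s['grip_force'],s['contact_force'])
robot.movel([*g,.14],feed=.15)
s=robot.read_state();print(s['width'],s['grip_force'],s['contact_force'],s['clock'])
snap('top','top1')
snap('scene','sc1')
t=ld('top1')['pixels'][130:230,280:420];u=ld('sc1')['pixels'][170:300,230:400]
cv2.imwrite('pics/c2.png',np.hstack([cv2.resize(t,(400,286)),cv2.resize(u,(374,286))])[:,:,::-1])
E
```

```text
j6 [(np.float64(1.2791383644881602), np.float64(-0.2773381472550465)), (np.float64(1.8624542891016334), np.float64(2.8642545063347464))]
j6 [(np.float64(0.14713078878006902), np.float64(1.4829837839524282))]
place 1.4829837839524282
[ 0.56552907 -0.22217829  0.01894934] [ 0.18138464 -0.22298538  0.39752715] 4.9333
0.01436801804838471 29.924855679273605 [-2.12116456 -3.47486629  0.3457885 ]
0.014404036550965735 30.019529163837433 [-0.31917041 -0.02386361 -2.10511048] 6.525
```

View pics/c2.png

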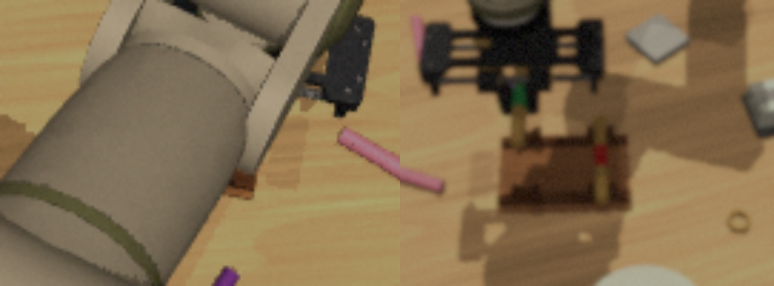

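The right-hand view shows the green-banded rod in the fingers, clear of the rest, with the red rod left in place. Measured weight is 2.1 N, which is right. Laying it in the groove.

```bash
python3 - <<'E'
from h import *
robot.move_to(J(-.065,.14),Rz(YJ))
robot.movel(J(-.065,.045),feed=.12)
hit=robot.movel(J(-.065,.0245),feed=.02,until_force=5)
s=robot.read_state();print(hit,s['eef_pos'],J(-.065,0),s['contact_force'],s['ft_torque'],s['width'],s['clock'])
snap('scene','sc2');t=ld('sc2')['pixels'][170:250,370:510]
cv2.imwrite('pics/c3.png',cv2.resize(t,(770,440),interpolation=cv2.INTER_CUBIC)[:,:,::-1])
E
```

```text
True [0.56691605 0.15130276 0.02805118] [0.5664995  0.15135025 0.        ] [3.0284152  0.26815454 2.46144178] [-0.05269663 -0.27470589  0.03724151] 0.014419215422963642 9.75
```

View pics/c3.png

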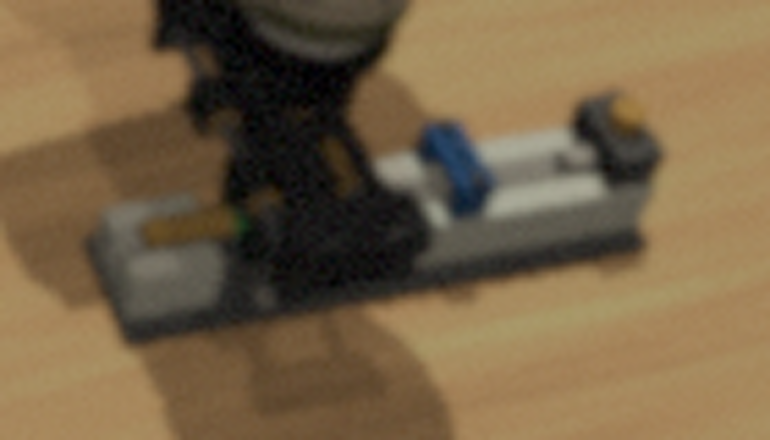

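The rod lies over the groove and touches one flank: +3 N in x, about 1 mm high. I'll shift 1 mm towards +x, seat it and release.

```bash
python3 - <<'E'
from h import *
robot.movel(J(-.065,.028,-.0014),feed=.02)
hit=robot.movel(J(-.065,.0255,-.0014),feed=.02,until_force=4)
s=robot.read_state();print(hit,s['eef_pos'],s['contact_force'],s['width'])
robot.move_gripper(.05)
robot.movel(J(-.065,.12,-.0014),feed=.15)
robot.move_gripper(0)
# retreat rearwards so the jig can be seen
robot.movel(J(-.2,.12),feed=.2)
c=snap('top','top3');snap('scene','sc3');print(robot.read_state()['clock'],robot.read_state()['width'])
t=ld('top3')['pixels'][150:215,115:255];u=ld('sc3')['pixels'][170:250,370:510]
cv2.imwrite('pics/c4.png',np.vstack([cv2.resize(t,(600,279),interpolation=2),cv2.resize(u,(525,300),interpolation=2) if 0 else cv2.resize(u,(600,310),interpolation=2)])[:,:,::-1])
E
```

```text
True [0.56764276 0.15122773 0.02701503] [-2.37230323 -0.67567944  6.77960547] 0.014310207941025084
13.4583 0.000528256914178052
```

View pics/c4.png

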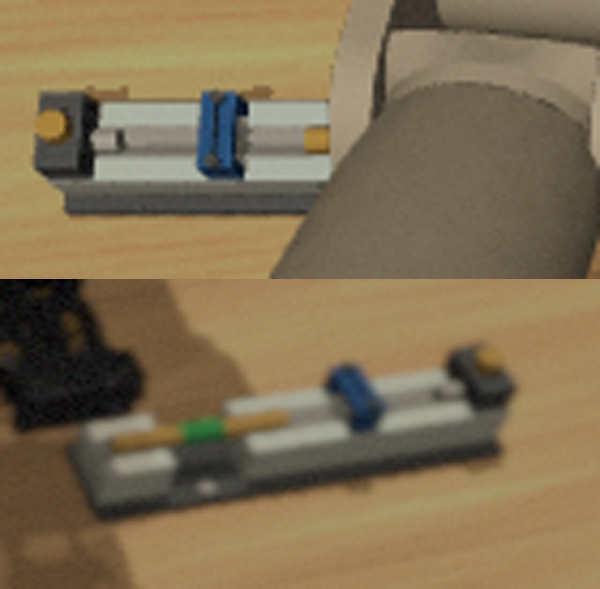

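The rod lies straight in the groove across the window, its front end well short of the guide. Now the gentle push from behind with closed fingers.

```bash
python3 - <<'E'
from h import *
L=-.001
robot.movel(J(-.158,.09,L),feed=.15)
print(robot.movel(J(-.158,.0465,L),feed=.08,until_force=10))
print('fast',robot.movel(J(-.048,.0465,L),feed=.03,until_force=8))
s=robot.read_state();print(s['eef_pos'],s['contact_force'],s['clock'],(s['eef_pos'][:2]-O)@d)
robot.hold(.2)
print('slow',robot.movel(J(-.016,.0465,L),feed=.008,until_force=5))
s=robot.read_state();print(s['eef_pos'],s['contact_force'],s['clock'],(s['eef_pos'][:2]-O)@d)
E
```

```text
False
fast False
[0.56894641 0.16817282 0.04649417] [-2.0589975  -2.6143296   1.86648745] 18.4583 -0.04802800161295673
slow True
[0.5709502  0.19150695 0.04628776] [ 0.3827253  -0.50158641  1.05722628] 21.3167 -0.02460797342118043
```

```bash
python3 - <<'E'
from h import *
robot.movel(J(-.05,.0465,-.001),feed=.05)
robot.movel(J(-.1,.13),feed=.2)
robot.movel(J(-.2,.13),feed=.25)
snap('top','top4');snap('scene','sc4');print(robot.read_state()['clock'])
a=ld('top3')['pixels'][155:205,120:220];t=ld('top4')['pixels'][155:205,120:220];u=ld('sc4')['pixels'][170:230,380:500]
f=lambda i:cv2.resize(i,(400,200),interpolation=2)
w=cv2.resize(ld('sc3')['pixels'][170:230,380:500],(400,200),interpolation=2)
cv2.imwrite('pics/c5.png',np.vstack([np.hstack([f(a),f(t)]),np.hstack([w,f(u)])])[:,:,::-1])
A,B=[ld(k)['pixels'][168:200,122:152].astype(np.float32) for k in('top0','top4')]
print('stop-area diff',abs(A-B).mean(),cv2.phaseCorrelate(cv2.cvtColor(A,7),cv2.cvtColor(B,7),cv2.createHanningWindow((30,32),cv2.CV_32F)))
E
```

```text
23.25
stop-area diff 7.6506944 ((-0.07822860893565142, 0.08020890922635715), 0.9800752056141694)
```

View pics/c5.png

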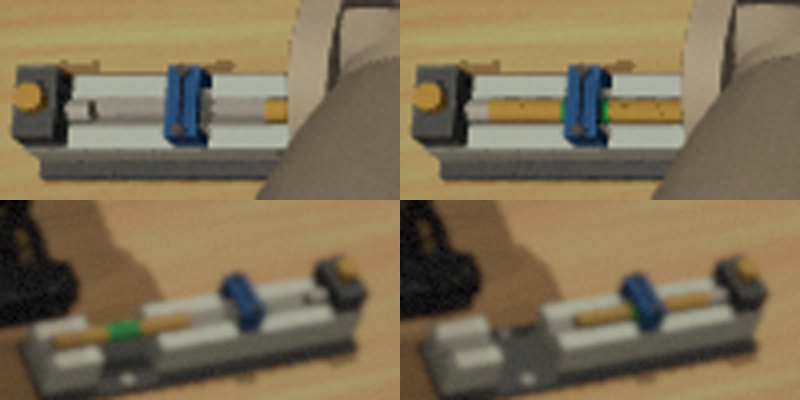

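Rod under the guide, with its front end at crop (489,110) meeting the top edge of the stop pin with no gap. The stop's image has shifted by less than 0.1 px. One gentle re-touch from free will confirm it is firmly home.

```bash
python3 - <<'E'
from h import *
L=-.001
robot.movel(J(-.05,.09,L),feed=.25)
robot.movel(J(-.045,.0465,L),feed=.1,until_force=10)
robot.movel(J(-.03,.0465,L),feed=.03,until_force=6)
print('touch',robot.movel(J(-.018,.0465,L),feed=.006,until_force=6))
s=robot.read_state();print(s['contact_force'],s['clock'],(s['eef_pos'][:2]-O)@d)
robot.movel(J(-.05,.0465,L),feed=.06)
robot.movel(J(-.1,.13),feed=.2)
robot.movel(J(-.2,.15),feed=.25)
snap('top','top5');print(robot.read_state()['clock'])
for k in ('top3','top4'):
    A,B=[cv2.cvtColor(ld(q)['pixels'][168:200,122:152].astype(np.float32),7) for q in(k,'top5')]
    print(k,cv2.phaseCorrelate(A,B,cv2.createHanningWindow((30,32),cv2.CV_32F)))
E
```

```text
touch True
[ 0.50030367 -1.07885961  2.58526235] 26.3667 -0.024625886025741943
28.1833
top3 ((0.0902149044204048, 0.1057811045119319), 1.0000250759224096)
top4 ((-0.06224289952704609, -0.07242882255361494), 0.9928105575342973)
```

The re-touch stopped at the same place, within 0.02 mm, so the rod is home and the stop hasn't moved.

```bash
python3 -c "
from h import *
print(robot.sign_off())"
```

```text
the job is handed in; nothing more can be done
None
```

The green-tagged rod is against the stop under the saw guide, with the stop unmoved to within about 0.3 mm by camera and the red rod left in the rest; the job was handed in at about 28 s.

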